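Turn an unscrewed junction box over in its V stand

TASK

The lid of the junction box leaning in the wooden V stand is not screwed on yet, and the mounting holes in its base are needed on top. Take the box between lid and base so that the lid is pinched shut, lift it out, turn it over, and set it gently back into the V stand with its lid face downwards against either of the stand's sloping cheeks. The lid must stay shut all the time.

Things in the scene. Friction and masses are not known exactly. Their poses are not given: they have to be found in the camera images.
- box: Pale bare aluminium box leaning in the V stand, open tray 90 (x) x 100 (y) x 44 mm (z), walls 3.5 mm, 0.28 kg. Origin: centre of the base's outer face. z points from base to lid (closed: 0 to 52 mm), x runs along the trough, y up the cheek it leans on: base flat on the stand's +y cheek, lower side on the -y cheek, lid facing up at 45 degrees. A smaller such box, flat on the bench, is fixed.
- lid: The box's loose lid: aluminium plate 88 x 98 x 8 mm with a black lip 8 mm deep that fits inside the box with 1.5 mm play all round, 0.09 kg; only gravity holds it. Origin: centre of the plate's underside; axes as the box's. Shut, its origin lies 44 mm from the box's origin along the box's z.
- stand: Fixed dark wooden V stand, alike on both sides. Origin: centre of its underside, on the bench; x along the trough, z up. Two cheeks, 90 mm long, 48 mm wide, 10 mm thick, rise at 45 degrees to +y and -y from the bottom of the V (y = 0, z = 22 mm) to y = +-34, z = 56 mm. Base board 100 x 112 x 10 mm.
- box_mid (a point): Middle of the closed box, 26 mm from the base along box z; seated, lid up or down, it is 76 mm above the bench, 17 mm beside the V's line. The cheeks cover only the lower 48 mm of the box: over the upper 52 mm lid and base are free to pinch (52 mm thick), fingers pointing 45 degrees down along box -y, closing along box z. Its other dimensions are too wide to grip.
Not all that is in view belongs to the job. What is shaped like the box but yellow is not meant.

How it is judged:
By the outcome, as a careful person would: the job done as asked, in the order asked, and still so for the second after the job is handed in, with the robot touching nothing.
It also fails if it takes over 40 s, if anything falls off the work surface, if the arm or the gripper's body presses on something with over 40 N, if the wrist force passes 120 N, or if a joint passes its speed limit or range.

ROBOT

A 7-joint arm with a two-finger parallel gripper is mounted at the origin on a cart in front of the work surface, level with it; the furniture and walls round the work are solid. World frame = base frame: x ahead of the robot, y to its left, z up, the work surface at z = 0. Lengths are in m, angles in rad, forces in N, time in s.
With the tool pointing down it reaches from about 0.4 to 0.85 m from the base axis. Payload 10.4 kg.
Tool frame: the origin (TCP) lies at the very end of the fingers, on their centre line; the grasp point (between the pads) lies 19 mm behind it (manip.grip_point_offset is the distance from the TCP to the grasp point, in m); z points along the fingers, y is the line along which they close (so a half turn about z gives the same grasp; the last joint's range is limited). The gripper opens to 85 mm and grips with 20 to 120 N. Pads are 22 mm wide; open, the fingers measure 114 mm over their backs; the gripper's body (76 mm by 85 mm) begins 54 mm behind the grasp point. The pads swing forward as they close: fully open they stand 13 mm farther back than shut.
Start: joints at [1.176, 0.332, -0.065, 1.46, 0.022, 1.35, -0.088], TCP at [0.227, -0.582, 0.231] pointing down, gripper open.
Joint ranges: [-2.6, 2.6], [-0.5, 2.12], [-1.47, 1.34], [0.16, 2.42], [-1.27, 4.41], [0.06, 2.06], [-2.6, 2.6]. Speed limits (rad/s): [2.22, 2.22, 2.79, 2.79, 3.14, 3.14, 3.14].

INTERFACE

Orientations are given as a unit quaternion [x, y, z, w].
In Python, from workcell import manip gives the robot as it stands. The module is installed in compiled form; this text tells all that it offers.
- The arm moves only by the shell command python3 -m inch 'ROWS' [OPENING] [FORCE]. ROWS is JSON, a list of rows, each a list of 2 entries, a list of its own where there are three numbers: the shift along the tool's x, y, z each as a share of 0.08 m, from -1 to 1, then the turn, a rotation vector about the tool's x, y, z each as a share of 45 degrees, from -1 to 1. A call has exactly 10 rows; each row is the pose to reach, as a shift and turn from the pose commanded when the call began, along the tool's axes at that moment; what a row does not reach only later rows make up. A row lasts 1/10 s, in which the tool goes at most 50 mm and 8.59 degrees, less where a joint would pass 70% of its speed; a pose out of reach is approached as far as the arm can. A call with a number of a shift or a turn outside -1 to 1 is refused whole. A call with a gripper value outside its range is refused whole. OPENING is the opening, from 0 (shut) to 1 (fully open), set as the call begins (- or left out, the last holds). The fingers move at their own pace and stop on an object; FORCE is the grip in N (left out, the last holds). Time passes only in rows, so rows that repeat a pose let the fingers close, or fill a call up. It gives the time, the measured TCP pose, the force, the opening and the grip force at its end, in the units of the state.
- manip.get_obs(): the state, without advancing time (a new reading comes with each control period).
- manip.camera(name): name is "scene" or "top"; returns the picture (384x512x3 uint8, red, green, blue); there is no depth.
- manip.camera_params(name): a dict with "fov_y" (degrees; the focal length in pixels is half the picture's height over the tangent of half this angle, whatever the lens; pixels are square), "cx", "cy" (the principal point, pixels), "camera_from_world" (4x4, takes a point from world to camera coordinates). Camera axes: x right, y up, looking along -z (the intrinsics and any distortion apply to the point x, -y, -z); pixel columns grow to the right and rows downward; lengths in m; the calibration is good to about 2 mm. A picture is of the moment at which its call begins. camera_params takes no time and is no camera call.
- manip.hand_in(): hands the job in; it is judged then, once.
The state is a dict: "clock": time; "joint_pos": joint angles; "joint_velocities": joint speeds; "tau": joint torques, N m; "position": TCP position; "ee_rot": TCP orientation; "ft_force": force on the tool from outside, world axes, zero at the start; "torque": the same for the moment, N m; "grip_width": opening from 0.0 (shut) to 1.0 (fully open); "grasp_force": force on a finger pad.
Only numpy, scipy, OpenCV 4.12 (cv2) and the standard library are available. Lean on these libraries where they do the work, as an engineer would, in place of code of your own. Each camera call takes 0.05 s, during which the arm holds its last target. There are 200 camera calls.

## Working session

There is one attempt and no reset: what is moved stays moved. The work goes in short steps, Python scripts to look and compute and a shell command to move; the robot and the scene stay as the last step left them, time stands still between calls to the robot, and variables do not carry over. Pictures are saved under pics/ and viewed, at most 10 in all, crops included, and the job is handed in when it is done.

```bash
mkdir -p pics; python3 - <<'E'
from workcell import manip
import cv2,numpy as np
np.set_printoptions(precision=4,suppress=True)
for n in("scene","top"):
    im=manip.camera(n);cv2.imwrite(f"pics/{n}0.png",im[:,:,::-1]);p=manip.camera_params(n);print(n,p)
o=manip.get_obs()
for k in o:print(k,o[k])
print(manip.grip_point_offset)
E
```

```text
scene {'fov_y': 56.24163989595093, 'cx': 252.50499920976713, 'cy': 195.55453174667662, 'camera_from_world': array([[-0.4803, -0.877 ,  0.014 ,  0.4518],
       [ 0.5878, -0.31  ,  0.7472, -0.2386],
       [-0.651 ,  0.3672,  0.6644, -0.6923],
       [ 0.    ,  0.    ,  0.    ,  1.    ]])}
top {'fov_y': 55.40419029065163, 'cx': 257.4893488384767, 'cy': 188.86862436407384, 'camera_from_world': array([[-0.0109, -0.9999, -0.0071,  0.2963],
       [ 0.9957, -0.0115,  0.0922, -0.4896],
       [-0.0923, -0.006 ,  0.9957, -0.8776],
       [ 0.    ,  0.    ,  0.    ,  1.    ]])}
clock 0.1
joint_pos [ 1.1764  0.3328 -0.0647  1.4609  0.0216  1.3499 -0.0885]
joint_velocities [ 0.0014 -0.0015  0.0002 -0.0018 -0.0009 -0.0029  0.0007]
tau [  0.0016 -62.6749   0.0493 -39.2429   0.0162   0.0069   0.    ]
position [ 0.227  -0.582   0.2306]
ee_rot [ 0.9828  0.1849 -0.0001 -0.0006]
ft_force [ 0.7453  0.2907 -0.8347]
torque [-0.0256  0.0022 -0.0081]
grasp_force 0.0
grip_width 1.0028382908894338
0.0187
```

View pics/scene0.png

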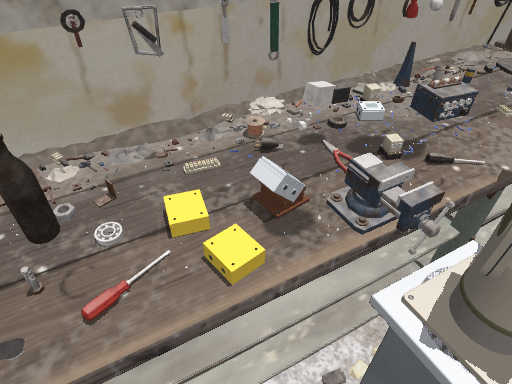

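View pics/top0.png

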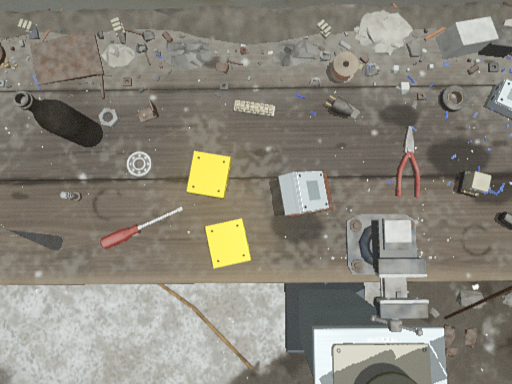

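```bash
python3 - <<'E'
import cv2,numpy as np
a=cv2.imread("pics/scene0.png")[145:220,235:320];b=cv2.imread("pics/top0.png")[155:230,263:348]
f=lambda x:cv2.resize(x,None,fx=7,fy=7,interpolation=cv2.INTER_CUBIC)
cv2.imwrite("pics/c1.png",f(a));cv2.imwrite("pics/c2.png",f(b))
E
```

```text
(no output)
```

View pics/c1.png

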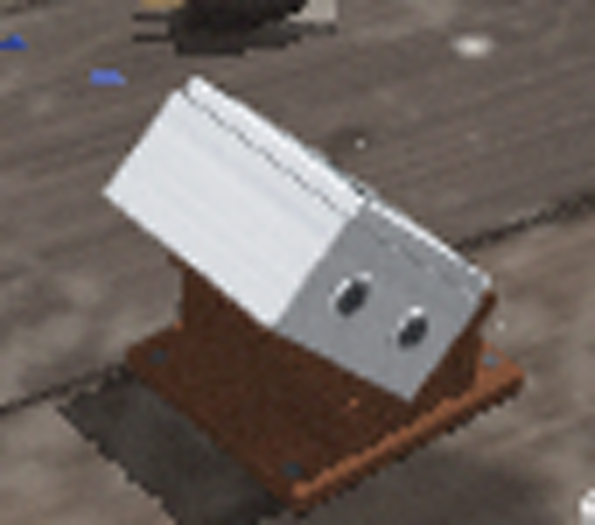

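View pics/c2.png

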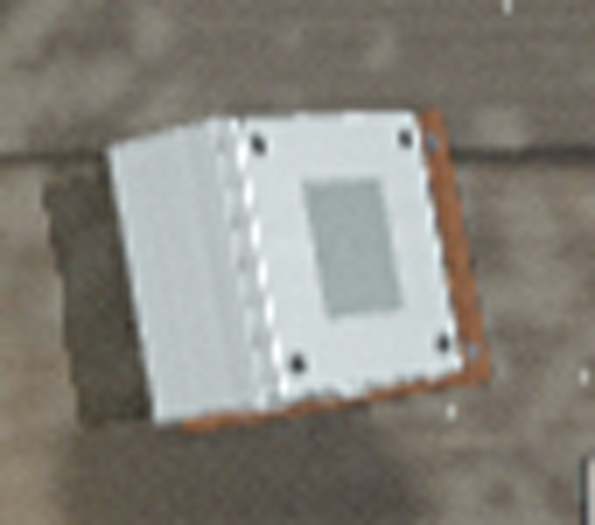

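```bash
cat > h.py <<'E'
from workcell import manip
import numpy as np, cv2
from scipy.optimize import least_squares
from scipy.spatial.transform import Rotation as R
np.set_printoptions(precision=4,suppress=True)
S=np.sqrt(.5); u=np.array([0,S,S]); n=np.array([0,-S,S]); ex=np.array([1.,0,0])
def proj(name,P):
    p=manip.camera_params(name); T=np.array(p["camera_from_world"]); c=np.atleast_2d(P)@T[:3,:3].T+T[:3,3]
    f=192/np.tan(np.radians(p["fov_y"])/2)
    return np.c_[p["cx"]+f*c[:,0]/-c[:,2], p["cy"]-f*c[:,1]/-c[:,2]]
def ray(name,px,z):
    g=least_squares(lambda q:proj(name,[[q[0],q[1],z]])[0]-px,[.5,0]); return g.x
def stand2w(q,P): return R.from_euler('z',q[2]).apply(P)+[q[0],q[1],0]
def box(b): # box coords (mm) seated -> stand frame
    b=np.atleast_2d(b)/1000.; return np.array([0,0,.022])+b[:,:1]*ex+(b[:,1:2]+.05)*u+b[:,2:]*n
def move(pos,Rm,o=None):
    o=o or manip.get_obs(); A=R.from_quat(o["ee_rot"])
    return A.inv().apply(np.array(pos)-o["position"])/.08, (A.inv()*R.from_matrix(Rm)).as_rotvec()/(np.pi/4)
E
python3 - <<'E'
from h import *
A,B,C,D,E,F,G=[45,50,0],[-45,50,0],[-44,49,52],[44,49,52],[-45,-50,0],[-44,-49,52],[44,-49,52]
s=[(A,105,190),(B,275,325),(C,365,205),(D,190,80),(E,410,400),(F,490,290)]
t=[(A,110,150),(B,155,420),(D,240,118),(C,290,400),(G,415,112),(F,462,370)]
Ps=box([a[0] for a in s]);Pt=box([a[0] for a in t])
us=np.array([a[1:] for a in s])/7+[235-.43,145-.43];ut=np.array([a[1:] for a in t])/7+[263-.43,155-.43]
def r(q): return np.r_[proj("scene",stand2w(q,Ps))-us,proj("top",stand2w(q,Pt))-ut].ravel()
g=least_squares(r,[.5,.1,.17]);print(g.x);print(g.fun.reshape(-1,2))
for k,m in(("scene",slice(0,12)),("top",slice(12,24))):
    print(k,least_squares(lambda q:r(q)[m],g.x).x)
print("mid",stand2w(g.x,box([0,0,26])))
for p in [(398,235),(360,220),(365,270),(425,265),(208,175)]: print(p,ray("top",p,.1))
E
```

```text
[0.4811 0.1661 0.1522]
[[ 0.0073  0.027 ]
 [-0.6141  0.1712]
 [-0.2892 -1.3038]
 [ 0.5954 -1.4956]
 [ 0.2038 -0.2676]
 [ 0.5756 -1.6687]
 [-0.0557  0.2514]
 [ 0.195   0.6999]
 [-0.8085  0.3997]
 [-0.9443 -0.0643]
 [ 0.1116  0.5743]
 [ 0.0819  0.3116]]
scene [0.479  0.1677 0.1566]
top [0.4819 0.1655 0.1524]
mid [[0.4785 0.1828 0.0757]]
(398, 235) [ 0.3793 -0.0208]
(360, 220) [0.4134 0.0622]
(365, 270) [0.3035 0.0553]
(425, 265) [ 0.313  -0.0772]
(208, 175) [0.5187 0.4021]
```

The crop confirms it. The pale aluminium box in the dark V stand (scene 277,182; top 305,192) fits the description: its lid faces up to the right and its base lies on the left cheek. I'm ruling out the yellow boxes (top 208,175 and 228,243), and the small box lying flat (scene 370,110) is the fixed one. Starting the approach now.

```bash
python3 -m inch '[[[0.05,-0.03,-0.1],[0,0,0]],[[0.15,-0.1,-0.3],[0,0,0]],[[0.3,-0.2,-0.5],[0,0,0]],[[0.4,-0.25,-0.7],[0,0,0]],[[0.5,-0.3,-0.9],[0,0,0]],[[0.6,-0.4,-1],[0,0,0]],[[0.7,-0.45,-1],[0,0,0]],[[0.8,-0.5,-1],[0,0,0]],[[0.9,-0.55,-1],[0,0,0]],[[0.97,-0.57,-1],[0,0,0]]]' 1
python3 -m inch '[[[0.1,-0.06,-0.1],[0,0,0]],[[0.2,-0.12,-0.2],[0,0,0]],[[0.3,-0.18,-0.3],[0,0,0]],[[0.4,-0.24,-0.4],[0,0,0]],[[0.5,-0.3,-0.5],[0,0,0]],[[0.6,-0.36,-0.6],[0,0,0]],[[0.7,-0.42,-0.7],[0,0,0]],[[0.8,-0.48,-0.8],[0,0,0]],[[0.9,-0.54,-0.8],[0,0,0]],[[1,-0.6,-0.8],[0,0,0]]]'
python3 -m inch '[[[0.1,-0.06,0],[0,0,0.03]],[[0.2,-0.12,0],[0,0,0.06]],[[0.3,-0.18,0],[0,0,0.09]],[[0.4,-0.24,0],[0,0,0.12]],[[0.5,-0.3,0],[0,0,0.15]],[[0.6,-0.36,0],[0,0,0.18]],[[0.7,-0.42,0],[0,0,0.21]],[[0.8,-0.48,0],[0,0,0.24]],[[0.9,-0.54,0],[0,0,0.27]],[[1,-0.6,0],[0,0,0.28]]]'
cat >> h.py <<'E'
Q=[.481,.166,.153]
def tool(theta): # tool tilted about stand x by theta (deg), x along the trough
    Z=R.from_euler('z',Q[2]); 
    return (Z*R.from_euler('x',theta,degrees=True)*R.from_matrix(np.diag([1,-1,-1.]))).as_matrix()
GR=stand2w(Q,box([0,8,26]))[0]
UW=stand2w(Q,u[None])[0]-[Q[0],Q[1],0]
E
python3 - <<'E'
from h import *
o=manip.get_obs();print(o["joint_pos"],o["position"],o["ft_force"])
pre=GR+.12*UW;print("grasp",GR,"pre",pre)
print(move(pre,tool(-45)),move(pre+[0,0,.1],tool(0)))
E
```

```text
clock: 1.1
position: [0.2834, -0.5107, 0.3107]
ee_rot: [0.983, 0.185, -0.0, -0.001]
ft_force: [-0.3, -0.8, -0.8]
grip_width: 1.0
grasp_force: 0.0
clock: 2.1
position: [0.3404, -0.4372, 0.3753]
ee_rot: [0.983, 0.185, 0.0, 0.0]
ft_force: [-0.1, 0.6, -0.4]
grip_width: 1.0
grasp_force: 0.0
clock: 3.1
position: [0.3973, -0.3633, 0.3748]
ee_rot: [0.997, 0.076, -0.0, -0.0]
ft_force: [0.0, 0.0, 0.8]
grip_width: 1.002
grasp_force: 0.0
[ 0.8678  0.1167 -0.2357  1.4271  0.0272  1.6018 -0.7851] [ 0.3973 -0.3633  0.3748] [0.0377 0.034  0.7795]
grasp [0.4776 0.1884 0.0814] pre [0.4646 0.2722 0.1662]
(array([ 2.0306, -7.7249,  2.6102]), array([-1.0007,  0.0015, -0.0018])) (array([ 2.03  , -7.7256,  1.3602]), array([-0.0007,  0.0007, -0.0022]))
```

```bash
python3 -m inch '[[[0.04,-0.1,0],[0,0,0]],[[0.08,-0.2,0],[0,0,0]],[[0.12,-0.3,0],[0,0,0]],[[0.16,-0.4,0],[0,0,0]],[[0.2,-0.5,0],[0,0,0]],[[0.24,-0.6,0],[0,0,0]],[[0.28,-0.7,0],[0,0,0]],[[0.32,-0.8,0],[0,0,0]],[[0.36,-0.9,0],[0,0,0]],[[0.4,-1,0],[0,0,0]]]' >/dev/null
python3 -m inch '[[[0.04,-0.1,0],[0,0,0]],[[0.08,-0.2,0],[0,0,0]],[[0.12,-0.3,0],[0,0,0]],[[0.16,-0.4,0],[0,0,0]],[[0.2,-0.5,0],[0,0,0]],[[0.24,-0.6,0],[0,0,0]],[[0.28,-0.7,0],[0,0,0]],[[0.32,-0.8,0],[0,0,0]],[[0.36,-0.9,0],[0,0,0]],[[0.4,-1,0],[0,0,0]]]' >/dev/null
python3 -m inch '[[[0.04,-0.1,0],[0,0,0]],[[0.08,-0.2,0],[0,0,0]],[[0.12,-0.3,0],[0,0,0]],[[0.16,-0.4,0],[0,0,0]],[[0.2,-0.5,0],[0,0,0]],[[0.24,-0.6,0],[0,0,0]],[[0.28,-0.7,0],[0,0,0]],[[0.32,-0.8,0],[0,0,0]],[[0.36,-0.9,0],[0,0,0]],[[0.4,-1,0],[0,0,0]]]' >/dev/null
python3 -m inch '[[[0.04,-0.1,0],[0,0,0]],[[0.08,-0.2,0],[0,0,0]],[[0.12,-0.3,0],[0,0,0]],[[0.16,-0.4,0],[0,0,0]],[[0.2,-0.5,0],[0,0,0]],[[0.24,-0.6,0],[0,0,0]],[[0.28,-0.7,0],[0,0,0]],[[0.32,-0.8,0],[0,0,0]],[[0.36,-0.9,0],[0,0,0]],[[0.4,-1,0],[0,0,0]]]' >/dev/null
python3 -m inch '[[[0.04,-0.1,0],[0,0,0]],[[0.08,-0.2,0],[0,0,0]],[[0.12,-0.3,0],[0,0,0]],[[0.16,-0.4,0],[0,0,0]],[[0.2,-0.5,0],[0,0,0]],[[0.24,-0.6,0],[0,0,0]],[[0.28,-0.7,0],[0,0,0]],[[0.32,-0.8,0],[0,0,0]],[[0.36,-0.9,0],[0,0,0]],[[0.4,-1,0],[0,0,0]]]'
python3 - <<'E'
from h import *
o=manip.get_obs();print(o["joint_pos"],o["position"],o["ft_force"])
print(move(GR+.12*UW,tool(-45)))
E
```

```text
clock: 8.1
position: [0.4948, 0.0563, 0.3753]
ee_rot: [0.997, 0.076, 0.0, 0.0]
ft_force: [0.8, -0.5, -0.3]
grip_width: 1.004
grasp_force: 0.0
[ 0.438   0.0521 -0.6642  1.5033  0.0322  1.5973 -1.6436] [0.4948 0.0563 0.3753] [ 0.7902 -0.4679 -0.3034]
(array([ 0.0357, -2.7258,  2.6129]), array([-0.9999,  0.0005, -0.0014]))
```

```bash
python3 -m inch '[[[0,-0.1,0.02],[-0.06,0,0]],[[0,-0.2,0.04],[-0.12,0,0]],[[0,-0.3,0.06],[-0.18,0,0]],[[0,-0.4,0.08],[-0.24,0,0]],[[0,-0.5,0.1],[-0.3,0,0]],[[0,-0.6,0.12],[-0.36,0,0]],[[0,-0.7,0.14],[-0.42,0,0]],[[0,-0.8,0.16],[-0.48,0,0]],[[0,-0.9,0.18],[-0.54,0,0]],[[0,-1,0.2],[-0.6,0,0]]]'
python3 - <<'E'
from h import *
o=manip.get_obs();print(o["joint_pos"],o["position"],o["ft_force"])
print(move(GR+.12*UW,tool(-45)))
E
```

```text
clock: 9.1
position: [0.4826, 0.1354, 0.3593]
ee_rot: [0.969, 0.074, 0.018, 0.234]
ft_force: [-0.0, -0.4, 0.0]
grip_width: 1.004
grasp_force: 0.0
[ 0.0796  0.2    -0.8377  1.4974  0.5417  1.7762 -2.1472] [0.4826 0.1354 0.3593] [-0.0277 -0.4189  0.0223]
(array([ 0.0345, -2.6349,  1.3629]), array([-0.3977, -0.0002, -0.0019]))
```

```bash
cat > fk.py <<'E'
from h import *
import itertools
D=[([1.1764,.3328,-.0647,1.4609,.0216,1.3499,-.0885],[.227,-.582,.2306],[.9828,.1849,-.0001,-.0006]),
([.8678,.1167,-.2357,1.4271,.0272,1.6018,-.7851],[.3973,-.3633,.3748],[.997,.076,0,0]),
([.438,.0521,-.6642,1.5033,.0322,1.5973,-1.6436],[.4948,.0563,.3753],[.997,.076,0,0]),
([.0796,.2,-.8377,1.4974,.5417,1.7762,-2.1472],[.4826,.1354,.3593],[.969,.074,.018,.234])]
def fk(j,s,L):
    r=R.from_euler;d=L
    A=r('z',s[0]*j[0]);p=np.array([0,0,d[0]])
    A=A*r('y',j[1])*r('z',s[1]*j[2]);p=p+A.apply([d[1],0,d[2]])
    A=A*r('y',j[3])*r('z',s[2]*j[4]);p=p+A.apply([d[3],0,d[4]])
    A=A*r('y',j[5]);p=p+A.apply([d[5],0,d[6]])
    return p,A*r('z',s[3]*j[6]+L[7])
def fit():
    best=None
    for s in itertools.product([1,-1],repeat=4):
        def f(L):
            e=[]
            for j,p,q in D:
                P,A=fk(j,s,L);e+=list(P-p)+list((A.inv()*R.from_quat(q)).as_rotvec())
            return np.r_[e,1e-3*(np.array(L[[1,3,5]]))]
        for y0 in(0,1.57,-1.57,3.1):
            g=least_squares(f,[.3,0,.4,0,.35,0,.25,y0])
            if best is None or g.cost<best[0]:best=(g.cost,s,g.x,g.fun)
    return best
E
python3 - <<'E'
from fk import *
c,s,L,f=fit();print(c,s,L);print(np.abs(f).max())
lo=np.array([-2.6,-.5,-1.47,.16,-1.27,.06,-2.6]);hi=np.array([2.6,2.12,1.34,2.42,4.41,2.06,2.6])
def ik(pos,Rm,seeds):
    b=None
    for q0 in seeds:
        def e(j):
            P,A=fk(j,s,L);return np.r_[(P-pos)*5,(A.inv()*R.from_matrix(Rm)).as_rotvec(),.003*(j-(lo+hi)/2)/(hi-lo)]
        g=least_squares(e,np.clip(q0,lo+.05,hi-.05),bounds=(lo+.03,hi-.03));
        if b is None or g.cost<b.cost:b=g
    return b.x,np.abs(b.fun[:6]).max()
rng=np.random.default_rng(0);cur=np.array(D[3][0])
H=np.diag([-1,-1,1.])
fin=stand2w(Q,np.array([[0,-.017-.0057,.0817]]))[0]
for nm,P,t in(("pre",GR+.12*UW,-45),("grasp",GR,-45),("lift",GR+[0,0,.2],-45),("mid",GR+[0,-.02,.2],0),("fup",fin+[0,0,.15],45),("fin",fin,45)):
  for k,M in(("as is",np.eye(3)),("half",H)):
    for how,seeds in(("any",[cur]+[rng.uniform(lo,hi) for _ in range(15)]),):
        print(nm,k,*ik(P,tool(t)@M,seeds))
E
```

```text
0.0024951017525900753 (-1, -1, -1, -1) [ 0.1427 -0.0586  0.6082  0.0805  0.5159 -0.001   0.3134  1.5703]
0.04053946382859594
pre as is [-1.0362  0.5075  0.1839  1.5912  0.4847  1.6023 -2.3936] 7.96642337267571e-07
pre half [-0.8574  0.4955 -0.0847  1.5973  0.5626  1.6606  0.6503] 5.576799203197022e-07
grasp as is [-0.9346  0.5446  0.171   1.7596  0.5397  1.3816 -2.4373] 8.111659739011978e-07
grasp half [-0.7424  0.5313 -0.109   1.7677  0.6314  1.4561  0.5947] 3.478282634139518e-07
lift as is [-0.9149  0.3252  0.1309  1.5891  0.5758  1.724  -2.2561] 7.508564471986691e-07
lift half [-0.7642  0.3191 -0.0732  1.5924  0.6137  1.76    0.8341] 6.381422465867776e-07
mid as is [-0.2438  0.1097 -0.1082  1.6159  0.012   1.4166 -1.7716] 5.896525785698088e-07
mid half [-0.1503  0.1114 -0.215   1.6159  0.024   1.4169  1.3556] 7.833448011353245e-07
fup as is [ 0.4051  0.255  -0.1998  1.8034 -0.6802  1.4507 -1.0012] 5.655247667379903e-07
fup half [ 0.5874  0.2772 -0.4347  1.799  -0.6349  1.407   2.0859] 1.095389725945659e-06
fin as is [ 0.4129  0.4587 -0.2229  1.9323 -0.6899  1.1783 -0.8104] 1.0210079829792654e-06
fin half [ 0.7876  0.5946 -0.8041  1.909  -0.4196  1.0085  2.0281] 1.9591987790450085e-06
```

```bash
python3 -m inch '[[[0,-0.1,0],[0,0,-0.1]],[[0,-0.2,0],[0,0,-0.2]],[[0,-0.3,0],[0,0,-0.3]],[[0,-0.4,0],[0,0,-0.4]],[[0,-0.5,0],[0,0,-0.5]],[[0,-0.6,0],[0,0,-0.6]],[[0,-0.7,0],[0,0,-0.7]],[[0,-0.8,0],[0,0,-0.8]],[[0,-0.9,0],[0,0,-0.9]],[[0,-1,0],[0,0,-1]]]'
python3 -m inch '[[[0.05,-0.05,0.06],[0,0,-0.1]],[[0.11,-0.11,0.12],[0,0,-0.2]],[[0.17,-0.17,0.18],[0,0,-0.3]],[[0.23,-0.23,0.24],[0,0,-0.4]],[[0.28,-0.28,0.3],[0,0,-0.5]],[[0.34,-0.34,0.36],[0,0,-0.6]],[[0.4,-0.4,0.42],[0,0,-0.7]],[[0.45,-0.45,0.48],[0,0,-0.8]],[[0.5,-0.5,0.54],[0,0,-0.9]],[[0.55,-0.55,0.6],[0,0,-1]]]'
python3 -m inch '[[[0.06,0,0.04],[0,0,-0.1]],[[0.12,0,0.08],[0,0,-0.2]],[[0.18,0,0.12],[0,0,-0.3]],[[0.24,0,0.16],[0,0,-0.4]],[[0.3,0,0.2],[0,0,-0.5]],[[0.36,0,0.24],[0,0,-0.6]],[[0.42,0,0.28],[0,0,-0.7]],[[0.48,0,0.32],[0,0,-0.8]],[[0.54,0,0.36],[0,0,-0.9]],[[0.6,0,0.4],[0,0,-1]]]'
python3 -m inch '[[[0,0,0],[0,0,-0.1]],[[0,0,0],[0,0,-0.2]],[[0,0,0],[0,0,-0.3]],[[0,0,0],[0,0,-0.4]],[[0,0,0],[0,0,-0.5]],[[0,0,0],[0,0,-0.6]],[[0,0,0],[0,0,-0.7]],[[0,0,0],[0,0,-0.8]],[[0,0,0],[0,0,-0.9]],[[0,0,0],[0,0,-1]]]'
echo "H=np.diag([-1,-1,1.])" >> h.py
python3 - <<'E'
from h import *
o=manip.get_obs();print(o["joint_pos"],o["position"],o["ft_force"])
print(move(GR+.12*UW,tool(-45)@H), move(GR,tool(-45)@H))
E
```

```text
clock: 10.1
position: [0.4718, 0.2058, 0.3228]
ee_rot: [0.867, 0.441, -0.073, 0.222]
ft_force: [-0.3, -0.2, -0.1]
grip_width: 0.999
grasp_force: 0.0
clock: 11.1
position: [0.4667, 0.2388, 0.2516]
ee_rot: [0.632, 0.739, -0.152, 0.177]
ft_force: [0.1, -0.5, -0.1]
grip_width: 1.002
grasp_force: 0.0
clock: 12.1
position: [0.4624, 0.2667, 0.2013]
ee_rot: [0.302, 0.924, -0.208, 0.105]
ft_force: [0.3, -0.1, -0.4]
grip_width: 1.001
grasp_force: 0.0
clock: 13.1
position: [0.4625, 0.2665, 0.2015]
ee_rot: [-0.075, 0.97, -0.233, 0.017]
ft_force: [-0.2, 0.2, 0.5]
grip_width: 1.003
grasp_force: 0.0
[ 0.0537  0.7044 -1.2965  1.5501  0.8808  1.8389  0.4436] [0.4625 0.2665 0.2015] [-0.1931  0.1684  0.4632]
(array([-0.038 ,  0.2587,  0.3626]), array([ 0.4004, -0.0004,  0.0022])) (array([-0.0381, -0.2053,  1.789 ]), array([ 0.4004, -0.0004,  0.0022]))
```

```bash
python3 -m inch '[[[0,0.03,0.03],[0.05,0,0]],[[0,0.06,0.07],[0.1,0,0]],[[0,0.09,0.1],[0.15,0,0]],[[-0.01,0.12,0.14],[0.2,0,0]],[[-0.02,0.15,0.2],[0.25,0,0]],[[-0.02,0.18,0.25],[0.3,0,0]],[[-0.03,0.21,0.3],[0.35,0,0]],[[-0.04,0.26,0.36],[0.4,0,0]],[[-0.04,0.26,0.36],[0.4,0,0]],[[-0.04,0.26,0.36],[0.4,0,0]]]'
python3 - <<'E'
from h import *
o=manip.get_obs();print(o["joint_pos"],o["position"],o["ft_force"])
print(move(GR+.12*UW,tool(-45)@H), move(GR,tool(-45)@H))
c=[]
for nm in("scene","top"):
    im=manip.camera(nm)[:,:,::-1]
    for w in(o["position"],GR,GR-.026*(R.from_euler('z',Q[2]).apply(n)),GR+.026*(R.from_euler('z',Q[2]).apply(n))): print(nm,proj(nm,w))
    x,y=(215,90) if nm=="scene" else (225,120)
    c.append(cv2.resize(im[y:y+120,x:x+120],None,fx=3.3,fy=3.3,interpolation=cv2.INTER_CUBIC))
cv2.imwrite("pics/p1.png",np.hstack(c))
E
```

```text
clock: 14.1
position: [0.4646, 0.2725, 0.1664]
ee_rot: [-0.07, 0.921, -0.381, 0.029]
ft_force: [-0.0, -0.2, -0.2]
grip_width: 1.0
grasp_force: 0.0
[-0.2511  0.8133 -1.0516  1.4716  0.9879  2.0157  0.3669] [0.4646 0.2725 0.1664] [-0.0029 -0.217  -0.2453]
(array([ 0.0008, -0.0012,  0.0044]), array([ 0.001 , -0.0008, -0.0009])) (array([-0.0002, -0.0024,  1.5044]), array([ 0.001 , -0.0008, -0.0009]))
scene [[248.8028 161.4488]]
scene [[276.3263 177.3496]]
scene [[270.1898 185.9711]]
scene [[282.5149 168.6549]]
top [[265.9858 196.0183]]
top [[301.8936 192.6897]]
top [[293.2977 194.6052]]
top [[310.8684 190.6898]]
```

View pics/p1.png

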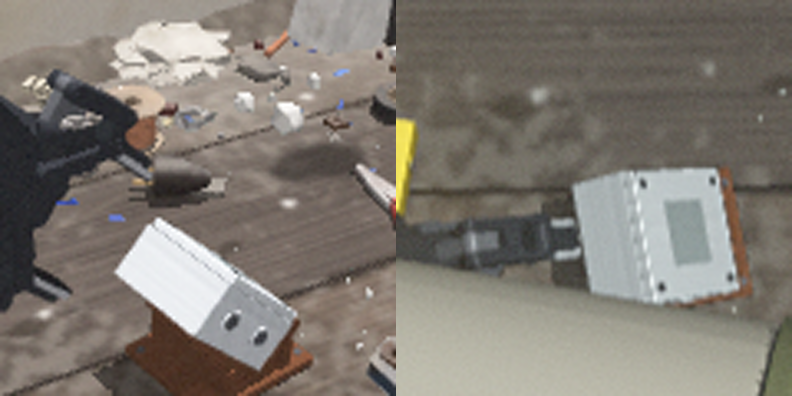

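The fingers, with tips at scene (236,180) and (260,143), straddle the box's top edge in line with it. Plunging.

```bash
python3 -m inch '[[[0,0,0.1],[0,0,0]],[[0,0,0.2],[0,0,0]],[[0,0,0.3],[0,0,0]],[[0,0,0.4],[0,0,0]],[[0,0,0.5],[0,0,0]],[[0,0,0.6],[0,0,0]],[[0,0,0.7],[0,0,0]],[[0,0,0.8],[0,0,0]],[[0,0,0.9],[0,0,0]],[[0,0,1],[0,0,0]]]'
python3 -m inch '[[[0,0,0.06],[0,0,0]],[[0,0,0.12],[0,0,0]],[[0,0,0.18],[0,0,0]],[[0,0,0.24],[0,0,0]],[[0,0,0.3],[0,0,0]],[[0,0,0.36],[0,0,0]],[[0,0,0.42],[0,0,0]],[[0,0,0.47],[0,0,0]],[[0,0,0.5],[0,0,0]],[[0,0,0.5],[0,0,0]]]'
python3 - <<'E'
from h import *
o=manip.get_obs();print(o["joint_pos"],o["position"],o["ft_force"])
print(move(GR,tool(-45)@H))
c=[]
for nm in("scene","top"):
    im=manip.camera(nm)[:,:,::-1]
    x,y=(225,110) if nm=="scene" else (245,130)
    c.append(cv2.resize(im[y:y+100,x:x+100],None,fx=4,fy=4,interpolation=cv2.INTER_CUBIC))
cv2.imwrite("pics/p2.png",np.hstack(c))
E
```

```text
clock: 15.2
position: [0.4733, 0.2158, 0.1095]
ee_rot: [-0.07, 0.921, -0.382, 0.029]
ft_force: [-0.3, 0.3, -0.5]
grip_width: 0.999
grasp_force: 0.0
clock: 16.2
position: [0.4776, 0.1879, 0.0815]
ee_rot: [-0.07, 0.921, -0.382, 0.029]
ft_force: [0.2, 0.0, -0.3]
grip_width: 1.002
grasp_force: 0.0
[-0.1016  0.8317 -1.0183  1.6693  1.0504  1.8431  0.3399] [0.4776 0.1879 0.0815] [ 0.1755  0.0476 -0.3131]
(array([-0.0002,  0.005 , -0.0027]), array([-0.0004, -0.0014, -0.0012]))
```

View pics/p2.png

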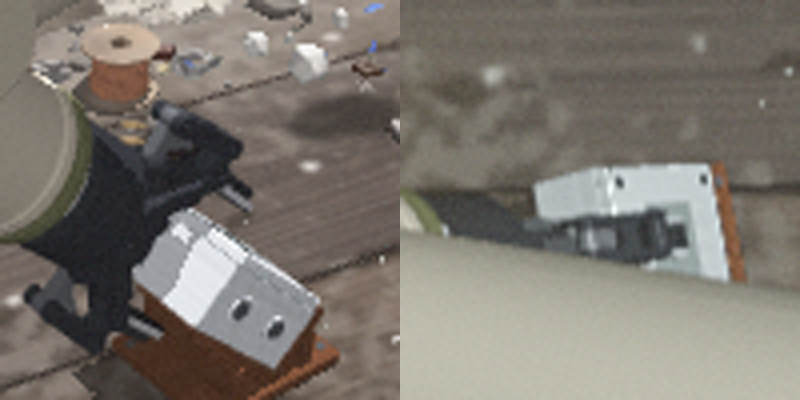

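The fingers straddle lid and base at about mid-length, the upper one on the lid label near top (307,187), with no contact yet. Closing.

```bash
python3 -m inch '[[[0,0,0],[0,0,0]],[[0,0,0],[0,0,0]],[[0,0,0],[0,0,0]],[[0,0,0],[0,0,0]],[[0,0,0],[0,0,0]],[[0,0,0],[0,0,0]],[[0,0,0],[0,0,0]],[[0,0,0],[0,0,0]],[[0,0,0],[0,0,0]],[[0,0,0],[0,0,0]]]' 0 60
python3 - <<'E'
from h import *
lift=GR+[0,0,.15];print(move(lift,tool(-45)@H))
E
```

```text
clock: 17.3
position: [0.4775, 0.1889, 0.0817]
ee_rot: [-0.07, 0.921, -0.381, 0.029]
ft_force: [-0.6, 6.5, 1.5]
grip_width: 0.603
grasp_force: 63.1
(array([ 0.    , -1.326 , -1.3196]), array([ 0.0013, -0.0001, -0.0007]))
```

```bash
python3 -m inch '[[[0,-0.03,-0.03],[0,0,0]],[[0,-0.1,-0.1],[0,0,0]],[[0,-0.2,-0.2],[0,0,0]],[[0,-0.3,-0.3],[0,0,0]],[[0,-0.4,-0.4],[0,0,0]],[[0,-0.5,-0.5],[0,0,0]],[[0,-0.6,-0.6],[0,0,0]],[[0,-0.7,-0.7],[0,0,0]],[[0,-0.8,-0.8],[0,0,0]],[[0,-0.9,-0.9],[0,0,0]]]'
python3 - <<'E'
from h import *
o=manip.get_obs();print(o["joint_pos"],o["position"],o["ft_force"])
print(move(GR+[0,0,.17],tool(0)@H))
E
```

```text
clock: 18.3
position: [0.4775, 0.1883, 0.1845]
ee_rot: [-0.07, 0.921, -0.382, 0.029]
ft_force: [1.0, 0.0, -4.1]
grip_width: 0.603
grasp_force: 62.8
[-0.0603  0.6976 -1.0874  1.6121  0.9824  1.9481  0.4554] [0.4775 0.1883 0.1845] [ 0.9798  0.0065 -4.1448]
(array([-0.0006, -0.5907, -0.5924]), array([-1.    , -0.0006, -0.0013]))
```

```bash
python3 -m inch '[[[0,-0.05,-0.05],[-0.05,0,0]],[[0,-0.1,-0.1],[-0.15,0,0]],[[0,-0.15,-0.15],[-0.25,0,0]],[[0,-0.2,-0.2],[-0.35,0,0]],[[0,-0.25,-0.25],[-0.45,0,0]],[[0,-0.3,-0.3],[-0.55,0,0]],[[0,-0.3,-0.3],[-0.65,0,0]],[[0,-0.3,-0.3],[-0.75,0,0]],[[0,-0.3,-0.3],[-0.87,0,0]],[[0,-0.3,-0.3],[-1,0,0]]]'
cat >> h.py <<'E'
FIN=stand2w(Q,np.array([[0,-.01697-.00566,.0817]]))[0]
E
python3 - <<'E'
from h import *
o=manip.get_obs();print(o["joint_pos"],o["position"],o["ft_force"])
print(FIN,move(FIN+[0,0,.12],tool(45)@H))
E
```

```text
clock: 19.3
position: [0.4772, 0.1883, 0.2179]
ee_rot: [-0.076, 0.997, 0.001, 0.0]
ft_force: [-0.4, -0.2, -4.5]
grip_width: 0.595
grasp_force: 63.5
[ 0.7201  0.4382 -1.4452  1.724   0.4418  1.3772  0.9218] [0.4772 0.1883 0.2179] [-0.4475 -0.247  -4.4506]
[0.4844 0.1436 0.0817] (array([-0.0037, -0.5663,  0.2018]), array([-0.9973,  0.0005,  0.0004]))
```

```bash
python3 -m inch '[[[0,-0.05,0],[-0.05,0,0]],[[0,-0.1,0],[-0.15,0,0]],[[0,-0.15,0],[-0.25,0,0]],[[0,-0.2,0],[-0.35,0,0]],[[0,-0.25,0],[-0.45,0,0]],[[0,-0.31,0],[-0.55,0,0]],[[0,-0.37,0],[-0.65,0,0]],[[0,-0.43,0],[-0.75,0,0]],[[0,-0.5,0],[-0.87,0,0]],[[0,-0.57,0],[-1,0,0]]]'
python3 - <<'E'
from h import *
o=manip.get_obs();print(o["joint_pos"],o["position"],o["ft_force"])
print(FIN,move(FIN+[0,0,.04],tool(45)@H))
E
```

```text
clock: 20.3
position: [0.4843, 0.1423, 0.2175]
ee_rot: [-0.071, 0.921, 0.382, -0.029]
ft_force: [0.0, -1.1, -4.2]
grip_width: 0.602
grasp_force: 63.9
[ 1.1898  0.6935 -1.4321  1.8004 -0.107   1.1937  1.5734] [0.4843 0.1423 0.2175] [ 0.034  -1.1158 -4.2148]
[0.4844 0.1436 0.0817] (array([-0.0029, -0.8359,  0.8584]), array([0.0003, 0.0007, 0.001 ]))
```

```bash
python3 -m inch '[[[0,-0.07,0.07],[0,0,0]],[[0,-0.14,0.14],[0,0,0]],[[0,-0.21,0.21],[0,0,0]],[[0,-0.28,0.28],[0,0,0]],[[0,-0.35,0.35],[0,0,0]],[[0,-0.42,0.42],[0,0,0]],[[0,-0.49,0.49],[0,0,0]],[[0,-0.56,0.56],[0,0,0]],[[0,-0.63,0.63],[0,0,0]],[[0,-0.7,0.7],[0,0,0]]]'
python3 - <<'E'
from h import *
o=manip.get_obs();print(o["joint_pos"],o["position"],o["ft_force"])
print(FIN,move(FIN,tool(45)@H))
# predicted box corners if box held as at grasp
A=R.from_quat(o["ee_rot"]);G=R.from_matrix(tool(-45)@H)
im=[]
for nm in("scene","top"):
    x,y=(225,110) if nm=="scene" else (260,130)
    c=cv2.resize(manip.camera(nm)[y:y+100,x:x+100,::-1],None,fx=4,fy=4,interpolation=cv2.INTER_CUBIC)
    for b in([45,50,0],[45,-50,0],[-45,-50,0],[-45,50,0],[-44,49,52],[-44,-49,52]):
        w=stand2w(Q,box(b))[0]; w=A.apply(G.inv().apply(w-GR))+o["position"]
        q=((proj(nm,w)[0]-[x,y]+.5)*4).astype(int); cv2.circle(c,tuple(int(v) for v in q),2,(0,0,255),-1)
    im.append(c)
cv2.imwrite("pics/p3.png",np.hstack(im))
E
```

```text
clock: 21.3
position: [0.4845, 0.1432, 0.1376]
ee_rot: [-0.07, 0.921, 0.382, -0.029]
ft_force: [-1.0, 0.2, -4.3]
grip_width: 0.601
grasp_force: 63.8
[ 1.122   0.7806 -1.3264  1.8637 -0.038   1.0717  1.6187] [0.4845 0.1432 0.1376] [-1.0176  0.2435 -4.3371]
[0.4844 0.1436 0.0817] (array([-0.0004, -0.4898,  0.4983]), array([-0.    ,  0.0011, -0.0011]))
```

View pics/p3.png

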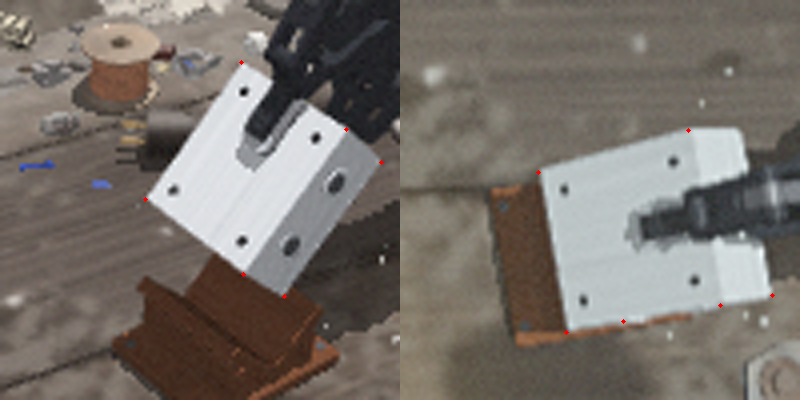

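The box is held with its lid shut: the predicted corners match to within 1 px, and the base holes face up-left over the stand. Lowering most of the way.

```bash
python3 -m inch '[[[0,-0.05,0.05],[0,0,0]],[[0,-0.1,0.1],[0,0,0]],[[0,-0.15,0.15],[0,0,0]],[[0,-0.2,0.2],[0,0,0]],[[0,-0.25,0.25],[0,0,0]],[[0,-0.3,0.3],[0,0,0]],[[0,-0.34,0.34],[0,0,0]],[[0,-0.38,0.38],[0,0,0]],[[0,-0.41,0.41],[0,0,0]],[[0,-0.43,0.43],[0,0,0]]]'
python3 -m inch '[[[0,0,0],[0,0,0]],[[0,-0.005,0.005],[0,0,0]],[[0,-0.01,0.01],[0,0,0]],[[0,-0.015,0.015],[0,0,0]],[[0,-0.02,0.02],[0,0,0]],[[0,-0.025,0.025],[0,0,0]],[[0,-0.03,0.03],[0,0,0]],[[0,-0.035,0.035],[0,0,0]],[[0,-0.04,0.04],[0,0,0]],[[0,-0.04,0.04],[0,0,0]]]'
```

```text
clock: 22.4
position: [0.4845, 0.1432, 0.0894]
ee_rot: [-0.07, 0.921, 0.382, -0.029]
ft_force: [-0.2, -0.1, -4.1]
grip_width: 0.599
grasp_force: 64.0
clock: 23.4
position: [0.4844, 0.1432, 0.085]
ee_rot: [-0.07, 0.921, 0.382, -0.029]
ft_force: [0.7, 0.7, -4.1]
grip_width: 0.6
grasp_force: 63.9
```

```bash
python3 -m inch '[[[0,-0.003,0.003],[0,0,0]],[[0,-0.006,0.006],[0,0,0]],[[0,-0.009,0.009],[0,0,0]],[[0,-0.012,0.012],[0,0,0]],[[0,-0.015,0.015],[0,0,0]],[[0,-0.018,0.018],[0,0,0]],[[0,-0.02,0.02],[0,0,0]],[[0,-0.02,0.02],[0,0,0]],[[0,-0.02,0.02],[0,0,0]],[[0,-0.02,0.02],[0,0,0]]]'
```

```text
clock: 24.4
position: [0.4845, 0.1432, 0.0829]
ee_rot: [-0.07, 0.921, 0.382, -0.029]
ft_force: [0.4, 1.2, -2.8]
grip_width: 0.598
grasp_force: 64.2
```

```bash
python3 -m inch '[[[0,0,0.003],[0,0,0]],[[0,0,0.006],[0,0,0]],[[0,0,0.009],[0,0,0]],[[0,0,0.012],[0,0,0]],[[0,0,0.015],[0,0,0]],[[0,0,0.018],[0,0,0]],[[0,0,0.02],[0,0,0]],[[0,0,0.02],[0,0,0]],[[0,0,0.02],[0,0,0]],[[0,0,0.02],[0,0,0]]]'
```

```text
clock: 25.4
position: [0.4842, 0.1444, 0.0817]
ee_rot: [-0.07, 0.921, 0.382, -0.029]
ft_force: [-1.4, 1.5, -1.6]
grip_width: 0.602
grasp_force: 64.5
```

```bash
python3 -m inch '[[[0,0,0.003],[0,0,0]],[[0,0,0.006],[0,0,0]],[[0,0,0.009],[0,0,0]],[[0,0,0.012],[0,0,0]],[[0,0,0.015],[0,0,0]],[[0,0,0.018],[0,0,0]],[[0,0,0.02],[0,0,0]],[[0,0,0.02],[0,0,0]],[[0,0,0.02],[0,0,0]],[[0,0,0.02],[0,0,0]]]'
```

```text
clock: 26.4
position: [0.4845, 0.1451, 0.081]
ee_rot: [-0.07, 0.921, 0.382, -0.029]
ft_force: [-1.4, -2.9, 6.4]
grip_width: 0.603
grasp_force: 65.7
```

```bash
python3 -m inch '[[[0,0,0],[0,0,0]],[[0,0,0],[0,0,0]],[[0,0,0],[0,0,0]],[[0,0,0],[0,0,0]],[[0,0,0],[0,0,0]],[[0,0,0],[0,0,0]],[[0,0,0],[0,0,0]],[[0,0,0],[0,0,0]],[[0,0,0],[0,0,0]],[[0,0,0],[0,0,0]]]' 0.85 20
python3 - <<'E'
from h import *
o=manip.get_obs();print(o["joint_pos"],o["position"],o["ft_force"],o["grasp_force"])
im=[]
for nm in("scene","top"):
    x,y=(225,110) if nm=="scene" else (260,130)
    im.append(cv2.resize(manip.camera(nm)[y:y+100,x:x+100,::-1],None,fx=4,fy=4,interpolation=cv2.INTER_CUBIC))
cv2.imwrite("pics/p4.png",np.hstack(im))
E
```

```text
clock: 27.4
position: [0.4841, 0.1454, 0.0806]
ee_rot: [-0.07, 0.921, 0.382, -0.029]
ft_force: [0.1, -0.6, -0.1]
grip_width: 0.851
grasp_force: 0.0
[ 1.0689  0.8513 -1.2464  1.8928  0.0144  0.986   1.6482] [0.4841 0.1454 0.0806] [ 0.1145 -0.6188 -0.0952] 0.0
```

View pics/p4.png

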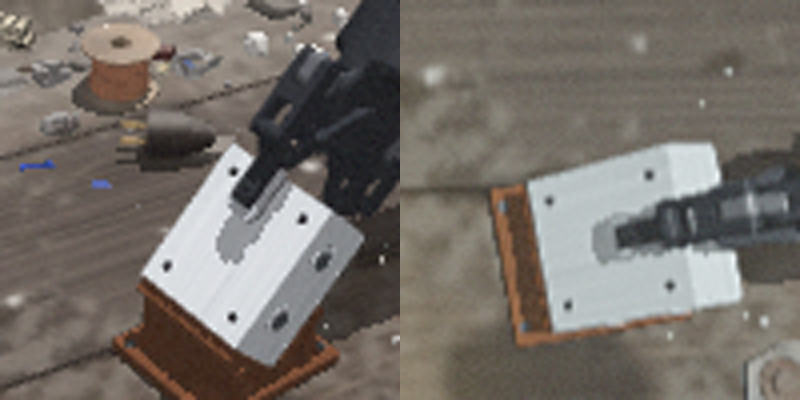

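The box sits in the V with its base up (holes at scene ~(283,151)), and the fingers are clear of it. Backing out along the tool axis.

```bash
python3 -m inch '[[[0,0,-0.03],[0,0,0]],[[0,0,-0.1],[0,0,0]],[[0,0,-0.2],[0,0,0]],[[0,0,-0.3],[0,0,0]],[[0,0,-0.4],[0,0,0]],[[0,0,-0.5],[0,0,0]],[[0,0,-0.6],[0,0,0]],[[0,0,-0.75],[0,0,0]],[[0,0,-0.9],[0,0,0]],[[0,0,-1],[0,0,0]]]'
python3 -m inch '[[[0,0,-0.1],[0,0,0]],[[0,0,-0.2],[0,0,0]],[[0,0,-0.3],[0,0,0]],[[0,0,-0.4],[0,0,0]],[[0,0,-0.5],[0,0,0]],[[0,0,-0.6],[0,0,0]],[[0,0,-0.6],[0,0,0]],[[0,0,-0.6],[0,0,0]],[[0,0,-0.6],[0,0,0]],[[0,0,-0.6],[0,0,0]]]'
python3 - <<'E'
from h import *
im=[]
F=np.array([[1,0,0],[0,-1,0],[0,0,1.]])
for nm in("scene","top"):
    x,y=(225,110) if nm=="scene" else (260,130)
    c=cv2.resize(manip.camera(nm)[y:y+100,x:x+100,::-1],None,fx=4,fy=4,interpolation=cv2.INTER_CUBIC)
    for b in([45,50,52],[45,-50,52],[-45,-50,52],[-45,50,52],[-44,49,0],[-44,-49,0]): # mirrored seat, lid (z=0) on cheek
        w=stand2w(Q,box(b)*[1,-1,1])[0]
        q=((proj(nm,w)[0]-[x,y]+.5)*4).astype(int); cv2.circle(c,tuple(int(v) for v in q),2,(0,0,255),-1)
    im.append(c)
cv2.imwrite("pics/p5.png",np.hstack(im))
E
```

```text
clock: 28.5
position: [0.4932, 0.0884, 0.138]
ee_rot: [-0.07, 0.921, 0.381, -0.029]
ft_force: [-0.6, -1.0, -0.9]
grip_width: 0.851
grasp_force: 0.0
clock: 29.5
position: [0.4976, 0.0562, 0.1709]
ee_rot: [-0.07, 0.921, 0.382, -0.029]
ft_force: [-0.1, -0.8, 0.1]
grip_width: 0.855
grasp_force: 0.0
```

View pics/p5.png

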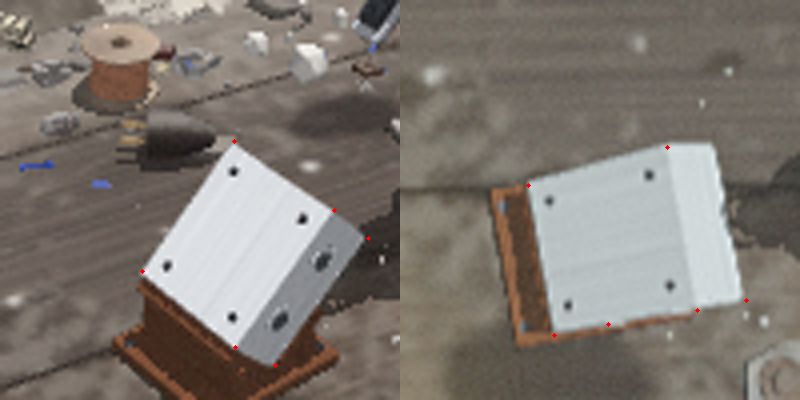

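The box's corners match the predicted lid-down seat to within about 1 px, the lid is shut, and the gripper is clear. Handing in.

```bash
python3 -c "
from workcell import manip
print(manip.hand_in())"
```

```text
the job is handed in; nothing more can be done
None
```

The box was pinched shut, lifted out, turned over and set lid-down on the stand's -y cheek; the last pictures show it seated with the lid shut and the gripper clear, and I handed it in at about 29.6 s (no verdict returned).

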